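Hang the rinsed dipping pail on the swing-out drying bar

ROBOT

A 6-joint arm with a two-finger parallel gripper is mounted at the origin on the work surface. World frame = base frame: x ahead of the robot, y to its left, z up, the work surface at z = 0. Lengths are in mm, angles in rad, forces in N, time in s.
With the tool pointing down it reaches from about 400 to 925 mm from the base axis. Payload 12.5 kg.
Tool frame: the origin (TCP) lies midway between the tips of the shut fingers; the grasp point (between the pads) lies 19 mm behind it; z points along the fingers, y is the line along which they close (so a half turn about z gives the same grasp; the last joint's range is limited). The gripper opens to 95 mm and grips with 3 to 60 N. Pads are 20 mm wide; open, the fingers measure 119 mm over their backs; the gripper's body (75 mm by 180 mm) begins 59 mm behind the grasp point.
Start: joints at [-1.421, 0.491, 1.559, -0, 1.092, -0.106], TCP at [158.16, -604.675, 214.661] pointing down, gripper open.
Joint ranges: [-3.1, 3.1], [-0.84, 2.19], [0.05, 2.79], [-1.13, 4.28], [0.06, 2.93], [-2.69, 2.69]. Speed limits (rad/s): [2.22, 2.22, 2.79, 3.14, 3.14, 3.14].

INTERFACE

Orientations are given as [roll, pitch, yaw] about the fixed x, y, z axes, in that order (R = Rz(yaw) Ry(pitch) Rx(roll)).
In Python, from cell import env gives the robot as it stands.
- The arm moves only by the tool carry_out, never from a script. Its argument "series" is a list of rows, each a list of 4 numbers: the shift along the world's x, y, z normalised to -1 to 1, where 1 is 5 cm, then the turn about the world's z normalised to -1 to 1, where 1 is 6 degrees. In form: [[x, y, z, turn], ...]. A call has exactly 5 rows; each row shifts and turns the commanded pose from where the row before left it; what a row does not reach is not made up. A row lasts 1/10 s, in which the tool goes at most 50 mm and 8.59 degrees, less where a joint would pass 70% of its speed; a pose out of reach is approached as far as the arm can. A call with a number of a shift or a turn outside -1 to 1 is refused whole. A call with a gripper value outside its range is refused whole. "fingers" is the closure, from -1 (fully open) to 1 (shut), set as the call begins (left out, the last holds). The fingers move at their own pace and stop on an object; the grip force is fixed at half the most. Time passes only in rows, so rows that do not move let the fingers close, or fill a call up. It gives the time, the measured TCP pose, the force, the opening and the grip force at its end, in the units of the state.
- env.state(): the state, without advancing time (a new reading comes with each control period).
- env.read_camera(name): name is "scene" or "top" or "wrist"; returns the picture (384x512x3 uint8, red, green, blue); there is no depth.
- env.calibration(name): a dict with "K" (3x3 intrinsics, pixels), "dist" ([k1, k2, p1, p2, k3] as OpenCV has them; the pictures are not rectified), "pose" (4x4, takes a point from camera to world coordinates). Camera axes: x right, y down, z forward; pixel columns grow to the right and rows downward; lengths in mm; the calibration is good to about 2 mm. A picture is of the moment at which its call begins: read the wrist's pose just before it. calibration takes no time and is no camera call; for the wrist camera it gives the pose at the moment of the call.
- env.job_done(): hands the job in; it is judged then, once.
Trained networks look in the newest picture that a camera, given by its name, has taken for a name from the list of things; names that differ only in an ending like _2 or _b are one class to them, and where a whole thing is asked for, a point or a joint stands for the part that bears it (a point fixed in the world has none). Each returns a list of dicts, best first, with "conf" (0 to 1); they miss things now and then, are a little off and sometimes report something else, mostly with a low value. They report only what shows in the picture. A call takes as long as a camera call. They do not tell look-alikes from the thing itself.
- env.look_for(camera, label): "position" ([row, column] as shares, 0 to 1, of the picture: columns of its width, rows of its height, amid what is visible of it).
The state is a dict: "t": time; "joints": joint angles; "qvel": joint speeds; "tau": joint torques, N m; "eef_pos": TCP position; "tcp_rot": TCP orientation; "ft_force": force on the tool from outside, world axes, zero at the start; "moment": the same for the moment, N m; "opening": opening from 0.0 (shut) to 1.0 (fully open); "grip_force": force on a finger pad.
Only numpy, scipy, OpenCV 4.12 (cv2) and the standard library are available. Lean on these libraries where they do the work, as an engineer would, in place of code of your own. Each camera call takes 0.05 s, during which the arm holds its last target. There are 200 camera calls.

TASK

Swing the drying bar of the wooden stand out until it stands square (at a right angle) to the stand's board, then hang the small pail on it by its rigid bail handle, so that the bar runs through the handle and the pail hangs there freely, upright and at rest, with the bar still square. Leave the beaker, plaster mould, rabbit figure and spatula where they are.

Things in the scene. Friction and masses are not known exactly. Their poses are not given: they have to be found in the camera images.
- stand: Fixed plywood drying stand: base 190 x 240 x 12 mm, upright board 18 mm thick, 240 mm wide (along y), top edge 165 mm above the table. Origin on the table under the board's middle; the board's front looks to the stand's -x, roughly to the robot. The bar pivots on a bracket there, 40 mm in front of the board's mid-plane and 70 mm to +y of its middle.
- drying_bar (a joint): Angle of the drying bar about its vertical pin, stiff enough to stay where it is left (about 2 N at the tip moves it). 0: folded along the board, pointing to the stand's -y; 1.571: square to the board, pointing to the stand's -x; it can go on to 2.5, there is no stop at square.
- bar_hinge (a point): Point on the pin's axis at the height of the bar's centre line, 195 mm above the table, 30 mm above the board's top edge. Turns with the bar: its -y points along the bar to the tip. The pin's round hub is 22 mm in diameter and 28 mm high, centred here.
- bar_tip (a point): Centre of the 22 mm ball at the free end of the drying bar. The bar is a level round steel rod, 16 mm in diameter, 165 mm from the hinge axis to this point.
- pail: Small metal dipping pail, open at the top: round body 60 mm in diameter, 75 mm high, with a rigid upright bail (handle) over it, 155 mm high in all, about 0.26 kg. The bail lies in the pail's yz plane: two upright straps (14 mm along x, 5 mm thick, 60 mm over their outsides along y, z up to 116 mm), then a gable of 10 mm rod to a peak at z = 150 mm. Origin at the centre of the underside, z up.
- pail_eye (a point): Middle of the opening of the pail's bail: on the pail's axis, 102 mm above its underside. The opening is 50 mm wide (along y) and goes from the rim at z = 75 mm to the inside of the peak at 142 mm; one looks through it along the pail's x.
- beaker: Metal beaker like the pail's body but without bail, 60 mm in diameter, 75 mm high, origin at the centre of its underside. Bystander.
- mould: Plaster mould half, 110 x 140 x 75 mm, origin at the centre of its underside. Bystander.
- rabbit: Plaster rabbit figure with two ears, 72 mm in diameter, 143 mm high, origin at the centre of its underside. Bystander.
- spatula: Spatula about 200 mm long lying on the table along its own x. Bystander.
Things that resemble listed ones, but are neither listed nor needed, are in the scene too. What is shaped like the pail but purple is not meant.

How it is judged:
By the outcome, as a careful person would: the job done as asked, in the order asked, and still so for the second after the job is handed in, with the robot touching nothing.
It also fails if it takes over 70 s, if anything falls off the work surface, if the arm or the gripper's body presses on something with over 40 N, if the wrist force passes 120 N, or if a joint passes its speed limit or range.

## Working session

There is one attempt and no reset: what is moved stays moved. The work goes in short steps, Python scripts to look and compute and a tool call to move; the robot and the scene stay as the last step left them, time stands still between calls to the robot, and variables do not carry over. Pictures are saved under pics/ and viewed, at most 10 in all, crops included, and the job is handed in when it is done.

Besides the shell and the picture viewer there is one more tool, called as name([rows], argument=value, ...), one row to a line, values as JSON. carry_out: Moves the arm, as the interface text tells. Its arguments: {"type":"object","properties":{"series":{"type":"array","items":{"type":"array","items":{"type":"number","minimum":-1,"maximum":1}}},"fingers":{"type":"number"}},"required":["series"]}

```bash
mkdir -p pics; ls; cat > h.py <<'E'
import numpy as np, cv2
from cell import env
def ray(c,px,cal=None):
    cal=cal or env.calibration(c); K=np.array(cal["K"],float); d=np.array(cal["dist"],float); P=np.array(cal["pose"])
    u=cv2.undistortPoints(np.array([[px]],float),K,d)[0,0]
    return P[:3,3],P[:3,:3]@np.array([u[0],u[1],1.])
def at_z(c,px,z,cal=None):
    o,v=ray(c,px,cal); return o+v*(z-o[2])/v[2]
def tri(rays):
    A=np.zeros((3,3));b=np.zeros(3)
    for o,v in rays:
        v=v/np.linalg.norm(v);M=np.eye(3)-np.outer(v,v);A+=M;b+=M@o
    p=np.linalg.solve(A,b)
    return p,[np.linalg.norm(np.cross(p-o,v/np.linalg.norm(v))) for o,v in rays]
def proj(c,p,cal=None):
    cal=cal or env.calibration(c);P=np.linalg.inv(np.array(cal["pose"]))
    return cv2.projectPoints(np.array(p,float).reshape(-1,3),cv2.Rodrigues(P[:3,:3])[0],P[:3,3],np.array(cal["K"],float),np.array(cal["dist"],float))[0].reshape(-1,2)
def snap(c,n):
    im=env.read_camera(c); cv2.imwrite(f"pics/{n}.png",im[:,:,::-1]); return im
E
python3 - <<'E'
from h import *
for c in("scene","top"):
    snap(c,c+"0"); cal=env.calibration(c); print(c,np.round(cal["pose"],2).tolist(),np.round(cal["K"],0).tolist())
    for l in("pail","pail_eye","bar_tip","bar_hinge","stand","beaker","mould","rabbit","spatula"):
        print(l,[(round(d["position"][1]*512),round(d["position"][0]*384),round(d["conf"],2)) for d in env.look_for(c,l)][:4])
print(env.state())
a=cv2.imread("pics/scene0.png");b=cv2.imread("pics/top0.png");
E
```

```text
pics
scene [[0.32, 0.51, -0.8, 1413.77], [0.95, -0.18, 0.27, -297.06], [-0.0, -0.84, -0.54, 712.92], [0.0, 0.0, 0.0, 1.0]] [[408.0, 0.0, 256.0], [0.0, 408.0, 205.0], [0.0, 0.0, 1.0]]
pail [(329, 215, 0.94), (313, 189, 0.81), (293, 198, 0.57)]
pail_eye [(292, 198, 0.96), (315, 190, 0.92), (328, 210, 0.76)]
bar_tip [(251, 207, 0.75)]
bar_hinge [(250, 204, 0.59)]
stand [(257, 257, 0.87)]
beaker [(365, 206, 0.94), (130, 231, 0.57), (291, 197, 0.52)]
mould [(127, 232, 0.91)]
rabbit [(358, 249, 0.66)]
spatula [(203, 203, 0.59), (129, 233, 0.23)]
top [[0.01, -1.0, 0.08, 490.93], [-1.0, -0.01, -0.01, -5.22], [0.01, -0.08, -1.0, 1111.75], [0.0, 0.0, 0.0, 1.0]] [[359.0, 0.0, 256.0], [0.0, 359.0, 190.0], [0.0, 0.0, 1.0]]
pail [(211, 228, 0.79), (170, 236, 0.73), (177, 197, 0.64)]
pail_eye [(170, 235, 0.92), (174, 198, 0.72), (212, 227, 0.69)]
bar_tip [(276, 158, 0.72)]
bar_hinge [(278, 158, 0.83)]
stand [(268, 163, 0.96), (276, 159, 0.38)]
beaker [(133, 197, 0.59), (271, 155, 0.22)]
mould [(366, 242, 0.78)]
rabbit [(179, 139, 0.68)]
spatula [(275, 282, 0.82)]
{'t': 1.0, 'joints': array([-1.42061426e+00,  4.90870432e-01,  1.55884606e+00,  1.52113462e-05,
        1.09168166e+00, -1.05612153e-01]), 'qvel': array([-0.00074369, -0.00066886, -0.00048534,  0.00018229,  0.00018137,
       -0.00027103]), 'tau': array([-8.83606808e-04, -6.12469339e+01, -2.58426744e+01,  6.92890445e-02,
        4.46595973e-02, -6.27178565e-05]), 'eef_pos': array([ 158.15924817, -604.70815681,  214.69792742]), 'tcp_rot': array([3.14139782e+00, 7.07845883e-06, 2.55787205e-01]), 'ft_force': array([-0.35629275,  0.05733607,  0.04131002]), 'moment': array([ 0.02571622, -0.01116995, -0.01045285]), 'grip_force': 0.0, 'opening': 0.996257549614627}
```

```bash
python3 - <<'E'
import cv2
a=cv2.imread("pics/scene0.png")[150:320,90:420];b=cv2.imread("pics/top0.png")[100:310,100:420]
cv2.imwrite("pics/a1.png",cv2.resize(a,None,fx=2.4,fy=2.4,interpolation=2));cv2.imwrite("pics/b1.png",cv2.resize(b,None,fx=2.5,fy=2.5,interpolation=2))
E
```

```text
(no output)
```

View pics/a1.png

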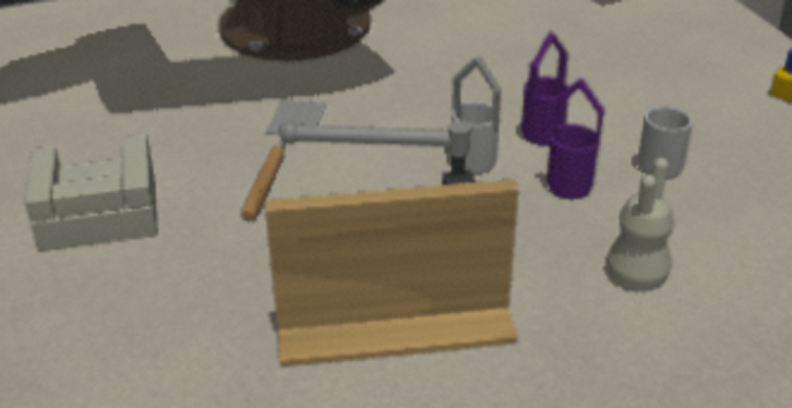

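View pics/b1.png

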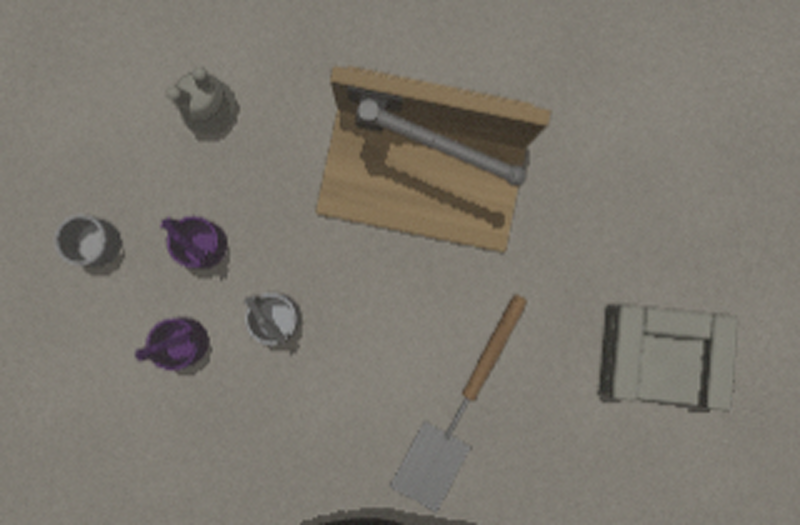

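The pictures show the steel pail at scene (288,198) and top (209,228), next to two purple look-alikes. The bar's hinge and tip are at scene (281,207) and (211,205), and at top (248,144) and (307,170). The bar stands slightly off the board.

```bash
python3 - <<'E'
from h import *
S=lambda x,y:(x/2.4+90-.3,y/2.4+150-.3)
T=lambda x,y:(x/2.5+100-.3,y/2.5+100-.3)
f=lambda s,t:tri([ray("scene",S(*s)),ray("top",T(*t))])
def pr(n,r): print(n,np.round(r[0],1),np.round(r[1],1))
pr("hinge",f((459,136),(369,110)));pr("tip",f((290,132),(518,174)))
pr("boardL+y",f((516,181),(333,68)));pr("boardR-y",f((269,198),(550,109)))
pr("rimcentre",f((474,111),(273,318)))
pr("peak",f((476,60),(252,298)))
for p in((369,110),(518,174)): print("z195",np.round(at_z("top",T(*p),195),1), )
for p in((333,68),(550,109),(337,110),(530,147)): print("board z165",np.round(at_z("top",T(*p),165),1))
for p in((318,213),(506,251)): print("base z12",np.round(at_z("top",T(*p),12),1))
print("rim z75",at_z("top",T(273,318),75),at_z("scene",S(474,111),75))
print("mould/rabbit/beaker",[np.round(at_z("top",T(*p),z),0) for p,z in(((670,358),75),((200,100),100),((85,241),75))])
E
```

```text
hinge [681.3  10.7 198.8] [0.8 0.8]
tip [ 617.  -142.4  196.4] [0.3 0.3]
boardL+y [732.1  50.  170.7] [1. 1.]
boardR-y [ 689.5 -180.2  176.1] [0.3 0.3]
rimcentre [463.9 120.4  79.2] [0.6 0.6]
peak [483.4 122.9 162. ] [11. 11.]
z195 [682.4  11.6 195. ]
z195 [ 617.1 -142.9  195. ]
board z165 [734.   51.3 165. ]
board z165 [ 691.9 -182.   165. ]
board z165 [688.3  46.3 165. ]
board z165 [ 650.5 -160.3  165. ]
base z12 [591.5  76.3  12. ]
base z12 [ 546.8 -155.3   12. ]
rim z75 [464.00607428 121.5274069   75.        ] [457.49259944 122.61474119  75.        ]
mould/rabbit/beaker [array([ 422., -337.,   75.]), array([712., 207., 100.]), array([551., 341.,  75.])]
```

carry_out([
  [0.48, 0.51, 0.2, 0.437],
  [0.48, 0.51, 0.2, 0.437],
  [0.48, 0.51, 0.2, 0.437],
  [0.48, 0.51, 0.2, 0.437],
  [0.48, 0.51, 0.2, 0.437],
], fingers=-1)

```text
t: 1.5
eef_pos: [278.9, -476.1, 265.1]
tcp_rot: [3.141, -0.0, 0.486]
ft_force: [0.0, 0.1, 0.8]
opening: 0.998
grip_force: 0.0
```

carry_out([
  [0.48, 0.51, 0.1, 0.437],
  [0.48, 0.51, 0.1, 0.437],
  [0.48, 0.51, 0.1, 0.437],
  [0.48, 0.51, 0.1, 0.437],
  [0.48, 0.51, 0.1, 0.437],
])

```text
t: 2.0
eef_pos: [399.0, -348.5, 290.0]
tcp_rot: [3.141, 0.0, 0.715]
ft_force: [0.1, 0.2, -0.1]
opening: 0.998
grip_force: 0.0
```

carry_out([
  [0.48, 0.51, 0, 0.437],
  [0.48, 0.51, 0, 0.437],
  [0.48, 0.51, 0, 0.437],
  [0.48, 0.51, 0, 0.437],
  [0.48, 0.51, 0, 0.437],
])

```text
t: 2.5
eef_pos: [519.0, -221.0, 289.8]
tcp_rot: [3.141, 0.0, 0.944]
ft_force: [-0.4, -1.5, 0.5]
opening: 1.0
grip_force: 0.0
```

carry_out([
  [0.48, 0.51, 0, 0.437],
  [0.48, 0.51, 0, 0.437],
  [0.48, 0.51, 0, 0.437],
  [0.48, 0.51, 0, 0.437],
  [0, 0, 0, 0],
])

```text
t: 3.0
eef_pos: [616.1, -117.3, 289.1]
tcp_rot: [-3.142, -0.001, 1.13]
ft_force: [-0.2, -0.3, 0.2]
opening: 0.999
grip_force: 0.0
```

```bash
python3 - <<'E'
from h import *
cal=env.calibration("wrist"); im=snap("wrist","w0"); s=env.state(); print(s["t"],s["eef_pos"],s["tcp_rot"],np.round(cal["pose"],2).tolist())
import pickle; pickle.dump(cal,open("w0.pkl","wb"))
E
```

```text
3.05 [ 614.91975322 -118.71770476  289.14951696] [-3.14115324e+00  5.61203142e-05  1.12787837e+00] [[0.9, -0.41, -0.12, 651.26], [-0.43, -0.87, -0.26, -44.25], [0.0, 0.29, -0.96, 459.5], [0.0, 0.0, 0.0, 1.0]]
```

View pics/w0.png

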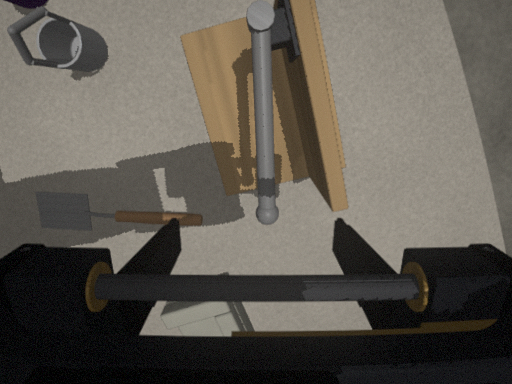

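The wrist view shows the hinge at (261,14), the ball at (267,213), and the board's top edge running down to (345,208). The pail's bail shoulders are near (45,13) and (32,63), with its peak near (18,38).

```bash
python3 - <<'E'
from h import *
import pickle
c=pickle.load(open("w0.pkl","rb"))
T=lambda x,y:(x/2.5+100-.3,y/2.5+100-.3); S=lambda x,y:(x/2.4+90-.3,y/2.4+150-.3)
W=lambda x,y:ray("wrist",(x,y),c)
def pr(n,r): print(n,np.round(r[0],1),np.round(r[1],1))
pr("hinge",tri([W(261,14),ray("top",T(369,110)),ray("scene",S(459,134))]))
pr("tip",tri([W(267,213),ray("top",T(518,174)),ray("scene",S(290,132))]))
for p in((345,208),(328,211),(290,5)): print(np.round(at_z("wrist",p,165,c),1))
for p in((45,13),(32,63)): print("sh",np.round(at_z("wrist",p,116,c),1))
print("peak",np.round(at_z("wrist",(18,36),148,c),1))
pr("peak",tri([W(18,36),ray("scene",S(476,60))]))
print("rim",np.round(at_z("wrist",(75,47),75,c),1))
im=cv2.imread("pics/w0.png")[0:90,0:120]; t=cv2.imread("pics/top0.png")[205:255,180:240]
cv2.imwrite("pics/c1.png",np.hstack([cv2.resize(im,(560,420),interpolation=2)[:, :400],cv2.resize(t,(400,420),interpolation=2)]))
E
```

```text
hinge [681.4  11.2 201.3] [1.3 0.4 1.4]
tip [ 616.7 -142.2  196.2] [0.5 0.6 0.1]
[ 688.6 -183.2  165. ]
[ 671.2 -178.7  165. ]
[712.9  16.2 165. ]
sh [486.3 136.9 116. ]
sh [443.9 100.9 116. ]
peak [464.3 116.2 148. ]
peak [466.8 116.2 152.3] [2.1 2.1]
rim [479.7 107.4  75. ]
```

View pics/c1.png

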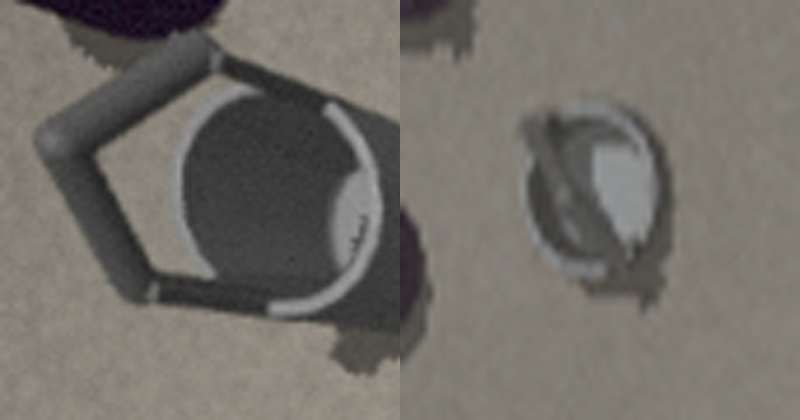

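```bash
python3 - <<'E'
from h import *
im=cv2.imread("pics/top0.png").astype(int)[:,:,::-1]
m=((im[:,:,0]-im[:,:,2])>25)
m[:, :222]=0;m[:,330:]=0;m[:110]=0;m[210:]=0
def fit(px,z):
    P=np.array([at_z("top",p,z)[:2] for p in px]);vx,vy,x,y=cv2.fitLine(P.astype(np.float32),cv2.DIST_HUBER,0,.01,.01).ravel()
    r=np.abs((P-[x,y])@[-vy,vx]); return np.degrees(np.arctan2(vx,vy)),(x,y),r.mean(),len(P)
cols=range(238,314)
print("board back",fit([(c,np.argmax(m[:,c])-.5) for c in cols],165))
print("base front",fit([(c,383-np.argmax(m[::-1,c])+.5) for c in range(232,298)],12))
rows=range(160,182)
print("base left",fit([(np.argmax(m[r])-.5,r) for r in rows],12))
E
```

```text
board back (np.float32(10.937815), (np.float32(717.60596), np.float32(-63.305473)), np.float64(0.7660659848723448), 76)
base front (np.float32(11.096009), (np.float32(567.6135), np.float32(-39.388218)), np.float64(0.7493944223547818), 66)
base left (np.float32(100.771065), (np.float32(636.5457), np.float32(71.41572)), np.float64(0.7495794865672379), 22)
```

carry_out([
  [0.22, 0.26, 0, 0.22],
  [0.22, 0.26, 0, 0.21],
  [0, 0, -0.74, 0],
  [0, 0, -0.74, 0],
  [0, 0, -0.74, 0],
])

```text
t: 3.55
eef_pos: [636.5, -93.8, 177.7]
tcp_rot: [3.141, -0.0, 1.171]
ft_force: [0.7, 0.5, -0.4]
opening: 0.998
grip_force: 0.0
```

carry_out([
  [0, 0, 0, 0],
  [0, 0, 0, 0],
  [0, 0, 0, 0],
  [0, 0, 0, 0],
  [0, 0, 0, 0],
], fingers=1)

```text
t: 4.05
eef_pos: [636.6, -94.3, 180.1]
tcp_rot: [3.139, -0.0, 1.17]
ft_force: [-0.3, -0.2, 0.3]
opening: 0.635
grip_force: 0.0
```

carry_out([
  [0, 0, 0, 0],
  [0, 0, 0, 0],
  [0, 0, 0, 0],
  [0, 0, 0, 0],
  [0, 0, 0, 0],
])

```text
t: 4.55
eef_pos: [636.1, -94.2, 178.6]
tcp_rot: [-3.142, 0.0, 1.17]
ft_force: [0.3, 0.1, -0.4]
opening: 0.217
grip_force: 0.0
```

carry_out([
  [0, 0, 0, 0],
  [0, 0, 0, 0],
  [0, 0, 0, 0],
  [0, 0, 0, 0],
  [0, 0, 0, 0],
])

```text
t: 5.05
eef_pos: [636.0, -94.2, 178.6]
tcp_rot: [-3.141, 0.0, 1.17]
ft_force: [-0.9, 0.7, 0.1]
opening: 0.164
grip_force: 30.0
```

```bash
python3 - <<'E'
from h import *
s=env.state();p=s["eef_pos"];print(p,s["opening"],s["grip_force"],s["ft_force"])
h=np.array([681.7,11.3]);v=p[:2]-h;r=np.hypot(*v);a0=np.arctan2(v[1],v[0])%(2*np.pi);y=np.degrees(s["tcp_rot"][2]);print(r,np.degrees(a0),y)
n=20;a=np.linspace(a0,np.radians(169),n+1);P=h+r*np.c_[np.cos(a),np.sin(a)]
print(np.round(np.diff(P,axis=0)/50,3).tolist(),(-11-y)/6/n)
E
```

```text
[636.04127423 -94.16373214 178.59023978] 0.16362116861497553 30.005961656570435 [-0.88347748  0.73749075  0.06766676]
114.92309618082803 246.59062311916665 67.05656563786178
[[-0.141, 0.067], [-0.136, 0.076], [-0.13, 0.085], [-0.124, 0.094], [-0.118, 0.102], [-0.111, 0.11], [-0.103, 0.117], [-0.095, 0.123], [-0.086, 0.13], [-0.077, 0.135], [-0.068, 0.14], [-0.058, 0.144], [-0.048, 0.148], [-0.038, 0.151], [-0.028, 0.153], [-0.018, 0.155], [-0.007, 0.155], [0.004, 0.156], [0.014, 0.155], [0.025, 0.154]] -0.6504713803155149
```

Bar gripped: 0.164 × 95 mm gives 15.6 mm, which matches the 16 mm rod. I'll swing it along the arc.

carry_out([
  [-0.141, 0.067, 0, -0.65],
  [-0.136, 0.076, 0, -0.65],
  [-0.13, 0.085, 0, -0.65],
  [-0.124, 0.094, 0, -0.65],
  [-0.118, 0.102, 0, -0.65],
])

```text
t: 5.55
eef_pos: [603.5, -73.5, 178.6]
tcp_rot: [3.141, 0.001, 0.827]
ft_force: [-0.0, -4.8, -1.1]
opening: 0.164
grip_force: 30.0
```

carry_out([
  [-0.111, 0.11, 0, -0.65],
  [-0.103, 0.117, 0, -0.65],
  [-0.095, 0.123, 0, -0.65],
  [-0.086, 0.13, 0, -0.65],
  [-0.077, 0.135, 0, -0.65],
])

```text
t: 6.05
eef_pos: [579.5, -42.8, 178.6]
tcp_rot: [3.141, 0.001, 0.487]
ft_force: [-2.7, -4.6, -0.0]
opening: 0.159
grip_force: 30.0
```

carry_out([
  [-0.068, 0.14, 0, -0.65],
  [-0.058, 0.144, 0, -0.65],
  [-0.048, 0.148, 0, -0.65],
  [-0.038, 0.151, 0, -0.65],
  [-0.028, 0.153, 0, -0.65],
])

```text
t: 6.55
eef_pos: [567.2, -5.8, 178.6]
tcp_rot: [3.141, 0.002, 0.146]
ft_force: [-4.4, -4.2, 0.6]
opening: 0.16
grip_force: 30.0
```

carry_out([
  [-0.018, 0.155, 0, -0.65],
  [-0.007, 0.155, 0, -0.65],
  [0.004, 0.156, 0, -0.65],
  [0.014, 0.155, 0, -0.65],
  [0.025, 0.154, 0, -0.65],
])

```text
t: 7.05
eef_pos: [568.2, 33.2, 178.6]
tcp_rot: [3.141, 0.002, -0.194]
ft_force: [-3.8, -4.0, 1.2]
opening: 0.16
grip_force: 30.0
```

carry_out([
  [0, 0, 0, 0],
  [0, 0, 0, 0],
  [0, 0, 0, 0],
  [0, 0, 0, 0],
  [0, 0, 0, 0],
])

```text
t: 7.55
eef_pos: [568.3, 33.4, 178.6]
tcp_rot: [-3.141, 0.002, -0.189]
ft_force: [-4.9, 2.2, 2.3]
opening: 0.161
grip_force: 30.1
```

carry_out([
  [0, 0, 0, 0],
  [0, 0, 0, 0],
  [0, 0, 0, 0],
  [0, 0, 0, 0],
  [0, 0, 0, 0],
], fingers=-1)

```text
t: 8.05
eef_pos: [569.1, 33.3, 178.7]
tcp_rot: [3.142, -0.0, -0.191]
ft_force: [0.9, 0.5, -0.2]
opening: 0.526
grip_force: 0.0
```

carry_out([
  [0, 0, 0, 0],
  [0, 0, 0, 0],
  [0, 0, 0.3, 0],
  [0, 0, 0.6, 0],
  [0, 0, 0.6, 0],
])

```text
t: 8.55
eef_pos: [568.8, 33.3, 254.3]
tcp_rot: [3.141, 0.001, -0.191]
ft_force: [-0.1, 0.6, -0.3]
opening: 0.944
grip_force: 0.0
```

carry_out([
  [0, 0, 0.6, 0],
  [0, 0, 0.6, 0],
  [0, 0, 0, 0.94],
  [0, 0, 0, 0.94],
  [0, 0, 0, 0.94],
])

```text
t: 9.05
eef_pos: [568.9, 33.3, 313.9]
tcp_rot: [3.141, -0.0, 0.108]
ft_force: [-0.3, 0.0, 1.0]
opening: 1.0
grip_force: 0.0
```

```bash
python3 - <<'E'
from h import *
import pickle
s=env.state(); print(s["t"],s["eef_pos"],s["tcp_rot"])
a=snap("scene","s2");cal=env.calibration("wrist");b=snap("wrist","w2");pickle.dump(cal,open("w2.pkl","wb"))
cv2.imwrite("pics/d.png",np.hstack([cv2.resize(a[150:270,180:330],(400,320),interpolation=2),cv2.resize(b,(400,320))])[:,:,::-1])
E
```

```text
9.05 [568.94486976  33.3423496  313.88237158] [ 3.14145052e+00 -3.59241499e-04  1.08404436e-01]
```

View pics/d.png

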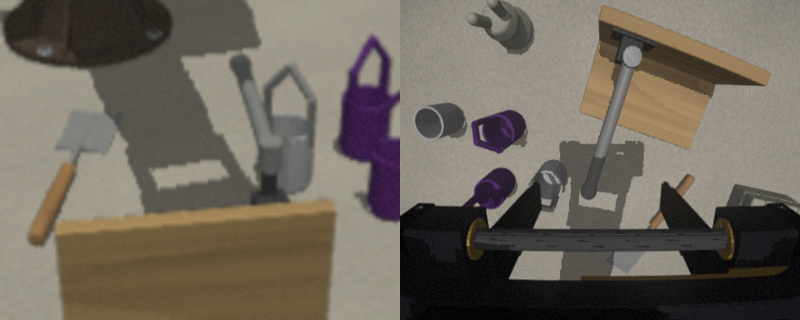

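carry_out([
  [0, 0, 0, 0.942],
  [0, 0, 0, 0.942],
  [0, 0, 0, 0.942],
  [0, 0, 0, 0.942],
  [0, 0, 0, 0.942],
])

```text
t: 9.65
eef_pos: [569.0, 33.3, 313.6]
tcp_rot: [3.142, 0.0, 0.598]
ft_force: [-0.9, 1.1, 0.1]
opening: 1.002
grip_force: 0.0
```

carry_out([
  [0, 0, 0, 0.942],
  [0, 0, 0, 0.942],
  [0, 0, 0, 0.942],
  [0, 0, 0, 0.942],
  [0, 0, 0, 0.942],
])

```text
t: 10.15
eef_pos: [569.0, 33.4, 313.6]
tcp_rot: [-3.142, 0.0, 1.092]
ft_force: [0.5, 0.3, -0.0]
opening: 1.001
grip_force: 0.0
```

carry_out([
  [0, 0, 0, 0.942],
  [0, 0, 0, 0.942],
  [0, 0, 0, 0.942],
  [0, 0, 0, 0.942],
  [0, 0, 0, 0.942],
])

```text
t: 10.65
eef_pos: [569.0, 33.3, 313.6]
tcp_rot: [-3.142, -0.0, 1.585]
ft_force: [-0.4, 0.0, -0.2]
opening: 0.999
grip_force: 0.0
```

carry_out([
  [0, 0, 0, 0.942],
  [0, 0, 0, 0.942],
  [0, 0, 0, 0.942],
  [0, 0, 0, 0.942],
  [0, 0, 0, 0.942],
])

```text
t: 11.15
eef_pos: [569.0, 33.4, 313.6]
tcp_rot: [3.142, -0.0, 2.078]
ft_force: [-0.5, 0.3, 0.4]
opening: 1.002
grip_force: 0.0
```

carry_out([
  [0, 0, 0, 0.942],
  [0, 0, 0, 0.942],
  [0, 0, 0, 0],
  [0, 0, 0, 0],
  [0, 0, 0, 0],
])

```text
t: 11.65
eef_pos: [569.0, 33.3, 313.6]
tcp_rot: [3.141, 0.0, 2.271]
ft_force: [0.2, -0.1, 0.1]
opening: 1.004
grip_force: 0.0
```

```bash
python3 - <<'E'
from h import *
import pickle
c=pickle.load(open("w2.pkl","rb"))
t=at_z("wrist",(243,228),195,c);h=at_z("wrist",(295.7,66),195,c);print("tip",t,"hinge",h)
s=env.state(); print(s["t"],s["eef_pos"],np.degrees(s["tcp_rot"]))
cal=env.calibration("wrist");b=snap("wrist","w3");pickle.dump(cal,open("w3.pkl","wb"))
cv2.imwrite("pics/e.png",cv2.resize(b,(768,576),interpolation=2)[:,:,::-1])
E
```

```text
tip [519.86165237  41.14631909 195.        ] hinge [683.03878899  10.10722814 195.        ]
11.65 [569.02406532  33.33645138 313.63835566] [1.79994425e+02 8.12253286e-04 1.30139330e+02]
```

View pics/e.png

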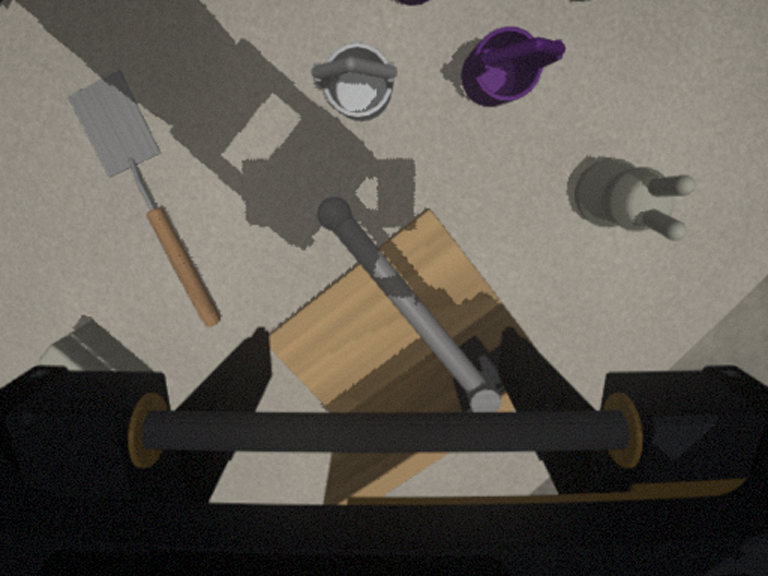

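The bar's direction measures −10.8° against a square of −11°, which is good. In this view the bail shoulders are at (319,72) and (392,71), the peak at (351,62), and the rim's centre at (357,81).

```bash
python3 - <<'E'
from h import *
import pickle
c=pickle.load(open("w3.pkl","rb"));c0=pickle.load(open("w0.pkl","rb"))
w=lambda x,y:((x+.5)/1.5-.5,(y+.5)/1.5-.5)
a=at_z("wrist",w(318,71),116,c);b=at_z("wrist",w(393,71),116,c);print(a,b,(a+b)/2,np.degrees(np.arctan2(*(a-b)[1::-1])),np.linalg.norm(a-b))
print("rim",at_z("wrist",w(357,81),75,c))
print(tri([ray("wrist",w(352,62),c),ray("wrist",(18,36),c0)]))
S=lambda x,y:(x/2.4+90-.3,y/2.4+150-.3)
print(tri([ray("wrist",w(352,62),c),ray("wrist",(18,36),c0),ray("scene",S(476,62))]))
print("rim centre from 2 views",tri([ray("wrist",w(357,81),c),ray("wrist",(60,42.5),c0)]),tri([ray("wrist",w(357,81),c),ray("scene",S(474,111))]))
E
```

```text
[442.20374993 105.77072921 116.        ] [485.69475347 142.17357085 116.        ] [463.9492517  123.97215003 116.        ] -140.0699926940263 56.71537947182386
rim [464.13870787 121.80551032  75.        ]
(array([459.54278924, 123.56511758, 137.02620015]), [np.float64(2.5130686115176504), np.float64(2.513068611517715)])
(array([461.64778897, 121.39674872, 145.04604965]), [np.float64(3.3911097801746983), np.float64(3.2874844345428422), np.float64(1.701168529490512)])
rim centre from 2 views (array([463.81341329, 122.08154389,  71.88969348]), [np.float64(0.10527942018515847), np.float64(0.10527942018508546)]) (array([464.31975063, 120.65363883,  79.31156053]), [np.float64(0.9478620035994121), np.float64(0.9478620035994233)])
```

carry_out([
  [-0.525, 0.442, 0, 0],
  [-0.525, 0.442, 0, 0],
  [-0.525, 0.442, 0, 0],
  [-0.525, 0.442, 0, 0],
  [0, 0, -0.6, 0],
])

```text
t: 12.2
eef_pos: [462.9, 123.7, 286.4]
tcp_rot: [3.136, 0.003, 2.275]
ft_force: [2.0, -0.2, -1.4]
opening: 1.0
grip_force: 0.0
```

carry_out([
  [0, 0, -0.8, 0],
  [0, 0, -0.8, 0],
  [0, 0, -0.8, 0],
  [0, 0, -0.7, 0],
  [0, 0, 0, 0],
])

```text
t: 12.7
eef_pos: [462.2, 121.5, 125.6]
tcp_rot: [-3.136, -0.004, 2.273]
ft_force: [-0.6, -0.0, 0.5]
opening: 1.0
grip_force: 0.0
```

carry_out([
  [0, 0, 0, 0],
  [0, 0, -0.44, 0],
  [0, 0, -0.42, 0],
  [0, 0, 0, 0],
  [0, 0, 0, 0],
])

```text
t: 13.2
eef_pos: [464.8, 121.8, 87.3]
tcp_rot: [3.14, 0.001, 2.274]
ft_force: [-0.2, 0.2, 0.7]
opening: 0.999
grip_force: 0.0
```

carry_out([
  [0, 0, 0, 0],
  [0, 0, 0, 0],
  [0, 0, 0, 0],
  [0, 0, 0, 0],
  [0, 0, 0, 0],
], fingers=1)

```text
t: 13.7
eef_pos: [464.2, 121.8, 85.9]
tcp_rot: [3.141, 0.0, 2.274]
ft_force: [1.1, 0.6, -1.2]
opening: 0.662
grip_force: 30.0
```

carry_out([
  [0, 0, 0, 0],
  [0, 0, 0, 0],
  [0, 0, 0, 0],
  [0, 0, 0, 0],
  [0, 0, 0, 0],
])

```text
t: 14.2
eef_pos: [464.2, 121.8, 85.7]
tcp_rot: [3.141, 0.0, 2.274]
ft_force: [2.0, 1.2, 1.3]
opening: 0.66
grip_force: 30.0
```

carry_out([
  [0, 0, 0.2, 0],
  [0, 0, 0.4, 0],
  [0, 0, 0.4, 0],
  [0, 0, 0.4, 0],
  [0, 0, 0.36, 0],
])

```text
t: 14.7
eef_pos: [463.3, 121.6, 174.8]
tcp_rot: [-3.14, -0.001, 2.275]
ft_force: [0.7, 0.7, -2.6]
opening: 0.658
grip_force: 30.0
```

carry_out([
  [-0.058, -0.162, 0, 0.806],
  [-0.058, -0.162, 0, 0.806],
  [-0.058, -0.162, 0, 0.806],
  [-0.058, -0.162, 0, 0.806],
  [-0.058, -0.162, 0, 0.806],
])

```text
t: 15.2
eef_pos: [448.6, 80.8, 173.9]
tcp_rot: [-3.141, -0.001, 2.7]
ft_force: [0.4, 0.2, -3.3]
opening: 0.657
grip_force: 30.0
```

carry_out([
  [-0.058, -0.162, 0, 0.806],
  [-0.058, -0.162, 0, 0.806],
  [-0.058, -0.162, 0, 0.806],
  [0, 0, 0, 0],
  [0, 0, 0, 0],
])

```text
t: 15.7
eef_pos: [440.5, 56.9, 173.9]
tcp_rot: [3.142, -0.001, 2.947]
ft_force: [-0.4, 0.4, -4.2]
opening: 0.658
grip_force: 30.0
```

```bash
python3 - <<'E'
from h import *
s=env.state(); print(s["t"],s["eef_pos"],np.degrees(s["tcp_rot"]),s["opening"])
h=np.array([681.7,11.2]);u=np.array([-.9816,.1908]);d=s["eef_pos"][:2]-h;print("along",d@u,"lateral",d@[-u[1],u[0]])
import pickle
a=snap("scene","s4");b=snap("top","t4")
cv2.imwrite("pics/f.png",np.hstack([cv2.resize(a[130:250,190:340],(400,320),interpolation=2),cv2.resize(b[110:270,160:360],(400,320),interpolation=2)])[:,:,::-1])
E
```

```text
15.7 [440.53819577  56.94593517 173.87801739] [ 1.79999680e+02 -2.95067113e-02  1.68836266e+02] 0.6575541648490337
along 245.45275145999585 lateral 1.1094622817460311
```

View pics/f.png

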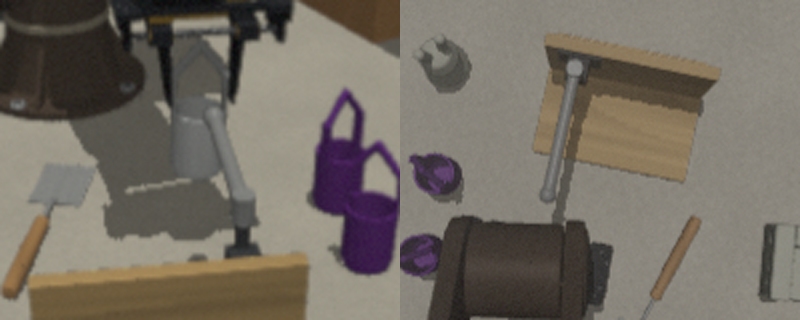

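carry_out([
  [0.294, -0.057, 0, 0],
  [0.294, -0.057, 0, 0],
  [0.294, -0.057, 0, 0],
  [0.294, -0.057, 0, 0],
  [0.294, -0.057, 0, 0],
])

```text
t: 16.3
eef_pos: [514.8, 43.0, 173.5]
tcp_rot: [3.142, -0.001, 2.949]
ft_force: [-0.5, -0.3, -2.6]
opening: 0.658
grip_force: 30.0
```

carry_out([
  [0.294, -0.057, 0, 0],
  [0.294, -0.057, 0, 0],
  [0.294, -0.057, 0, 0],
  [0.294, -0.057, 0, 0],
  [0.294, -0.057, 0, 0],
])

```text
t: 16.8
eef_pos: [588.3, 28.8, 173.4]
tcp_rot: [3.142, -0.001, 2.949]
ft_force: [-0.1, 1.3, -2.3]
opening: 0.658
grip_force: 30.0
```

carry_out([
  [0, 0, 0, 0],
  [0, 0, -0.2, 0],
  [0, 0, -0.2, 0],
  [0, 0, 0, 0],
  [0, 0, 0, 0],
])

```text
t: 17.3
eef_pos: [587.3, 28.6, 153.3]
tcp_rot: [-3.142, -0.001, 2.95]
ft_force: [0.8, 0.4, -3.1]
opening: 0.658
grip_force: 30.0
```

carry_out([
  [0, 0, -0.04, 0],
  [0, 0, -0.03, 0],
  [0, 0, -0.02, 0],
  [0, 0, 0, 0],
  [0, 0, 0, 0],
])

```text
t: 17.8
eef_pos: [588.4, 28.7, 150.2]
tcp_rot: [3.141, 0.002, 2.95]
ft_force: [1.0, 1.6, 6.0]
opening: 0.658
grip_force: 30.0
```

carry_out([
  [0, 0, -0.02, 0],
  [0, 0, -0.02, 0],
  [0, 0, 0, 0],
  [0, 0, 0, 0],
  [0, 0, 0, 0],
])

```text
t: 18.3
eef_pos: [589.1, 28.6, 149.6]
tcp_rot: [3.141, 0.005, 2.95]
ft_force: [-1.5, 3.0, 17.6]
opening: 0.656
grip_force: 30.0
```

carry_out([
  [0, 0, 0.02, 0],
  [0, 0, 0.01, 0],
  [0, 0, 0, 0],
  [0, 0, 0, 0],
  [0, 0, 0, 0],
])

```text
t: 18.8
eef_pos: [588.5, 28.7, 150.0]
tcp_rot: [3.141, 0.003, 2.95]
ft_force: [-0.7, 3.7, 8.5]
opening: 0.659
grip_force: 30.0
```

carry_out([
  [0, 0, 0, 0],
  [0, 0, 0, 0],
  [0, 0, 0, 0],
  [0, 0, 0, 0],
  [0, 0, 0, 0],
], fingers=-1)

```text
t: 19.3
eef_pos: [587.8, 28.4, 148.5]
tcp_rot: [3.142, -0.0, 2.95]
ft_force: [-0.2, -0.6, -0.9]
opening: 0.984
grip_force: 0.0
```

carry_out([
  [0, 0, 0, 0],
  [0, 0, 0, 0],
  [0, 0, 0, 0],
  [0, 0, 0, 0],
  [0, 0, 0, 0],
])

```text
t: 19.8
eef_pos: [587.8, 28.4, 148.7]
tcp_rot: [3.141, 0.0, 2.95]
ft_force: [-0.4, -0.5, 0.9]
opening: 1.0
grip_force: 0.0
```

```bash
python3 - <<'E'
from h import *
s=env.state(); print(s["t"],s["eef_pos"],s["opening"],s["ft_force"])
a=snap("scene","s5");cv2.imwrite("pics/g.png",cv2.resize(a[110:260,180:340],(640,600),interpolation=2)[:,:,::-1])
E
```

```text
19.8 [587.8294641   28.3819002  148.68448081] 0.9998310023082667 [-0.40196872 -0.46009033  0.92221112]
```

View pics/g.png

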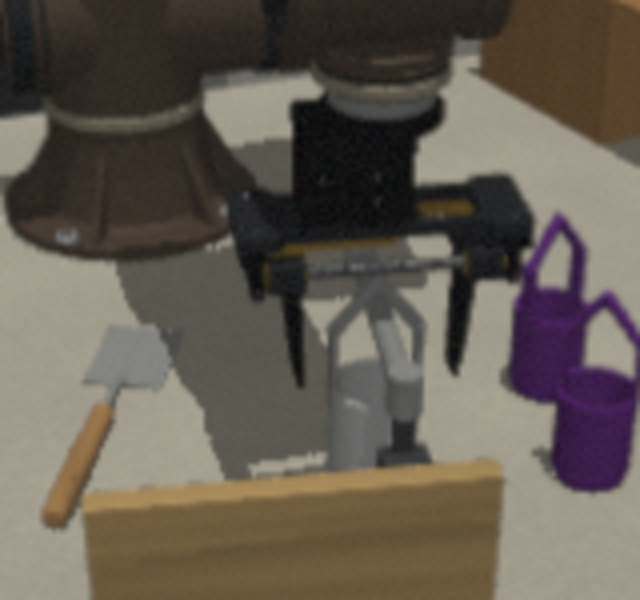

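The pail hangs on the bar, with its bail's peak over the bar at about (375,285) in the crop, and the open fingers are clear on both sides. Next I'll retreat straight up, then back.

carry_out([
  [0, 0, 0.2, 0],
  [0, 0, 0.4, 0],
  [0, 0, 0.5, 0],
  [0, 0, 0.6, 0],
  [0, 0, 0.6, 0],
])

```text
t: 20.35
eef_pos: [587.6, 28.4, 265.5]
tcp_rot: [3.141, 0.0, 2.95]
ft_force: [-0.1, 0.3, 0.6]
opening: 1.001
grip_force: 0.0
```

carry_out([
  [0, 0, 0.6, 0],
  [0, 0, 0.3, 0],
  [-0.5, -0.4, 0, 0],
  [-0.6, -0.6, 0, 0],
  [-0.5, -0.6, 0, 0],
])

```text
t: 20.85
eef_pos: [506.4, -52.0, 309.4]
tcp_rot: [-3.142, 0.001, 2.951]
ft_force: [-0.1, -0.6, -0.0]
opening: 0.999
grip_force: 0.0
```

carry_out([
  [0, -0.7, 0, 0],
  [0, -0.8, 0, 0],
  [0, -0.8, 0, 0],
  [0, -0.8, 0, 0],
  [0, -0.6, 0, 0],
])

```text
t: 21.35
eef_pos: [507.4, -238.7, 309.5]
tcp_rot: [-3.141, 0.001, 2.949]
ft_force: [-0.1, -0.3, -0.5]
opening: 1.008
grip_force: 0.0
```

carry_out([
  [0, 0, 0, 0],
  [0, 0, 0, 0],
  [0, 0, 0, 0],
  [0, 0, 0, 0],
  [0, 0, 0, 0],
])

```text
t: 21.85
eef_pos: [507.9, -235.7, 309.0]
tcp_rot: [3.142, 0.0, 2.951]
ft_force: [-0.2, 0.1, 0.5]
opening: 1.001
grip_force: 0.0
```

```bash
python3 - <<'E'
from h import *
a=snap("scene","s6");b=snap("top","t6");print(env.state()["t"])
g=[cv2.cvtColor(env.read_camera("scene"),cv2.COLOR_RGB2GRAY) for _ in range(2)]
print("motion",cv2.absdiff(cv2.cvtColor(a,cv2.COLOR_RGB2GRAY),g[1])[150:260,230:330].max())
cv2.imwrite("pics/i.png",np.hstack([cv2.resize(a[140:260,190:340],(400,320),interpolation=2),cv2.resize(b[110:230,200:350],(400,320),interpolation=2)])[:,:,::-1])
E
```

```text
21.95
motion 37
```

View pics/i.png

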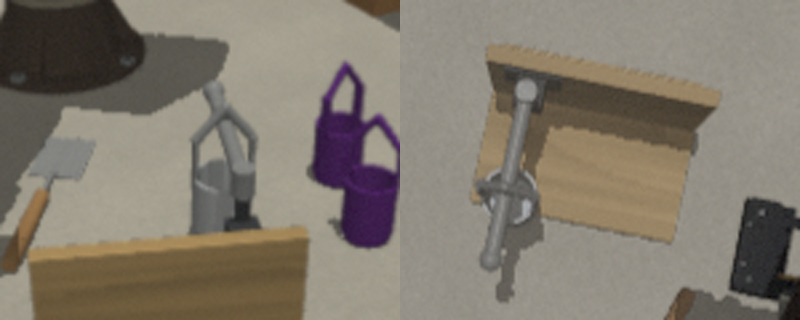

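The pail hangs on the bar in both views; in the top view the hinge is at (247.6,144.5) and the tip at (233.8,206). I'll let it settle, then check the bar's angle and any remaining motion.

carry_out([
  [0, 0, 0, 0],
  [0, 0, 0, 0],
  [0, 0, 0, 0],
  [0, 0, 0, 0],
  [0, 0, 0, 0],
])

```text
t: 22.55
eef_pos: [507.8, -236.6, 308.6]
tcp_rot: [3.142, -0.0, 2.95]
ft_force: [-0.3, 1.0, 0.9]
opening: 0.999
grip_force: 0.0
```

carry_out([
  [0, 0, 0, 0],
  [0, 0, 0, 0],
  [0, 0, 0, 0],
  [0, 0, 0, 0],
  [0, 0, 0, 0],
])

```text
t: 23.05
eef_pos: [507.8, -236.6, 308.7]
tcp_rot: [3.141, -0.0, 2.95]
ft_force: [0.6, -0.3, -0.7]
opening: 0.998
grip_force: 0.0
```

carry_out([
  [0, 0, 0, 0],
  [0, 0, 0, 0],
  [0, 0, 0, 0],
  [0, 0, 0, 0],
  [0, 0, 0, 0],
])

```text
t: 23.55
eef_pos: [507.8, -236.6, 308.7]
tcp_rot: [3.142, 0.0, 2.95]
ft_force: [0.2, -0.8, 0.5]
opening: 1.005
grip_force: 0.0
```

```bash
python3 - <<'E'
from h import *
h=at_z("top",(247.6,144.4),195);t=at_z("top",(233.7,205.8),195);d=h-t;print(h,t,np.degrees(np.arctan2(d[1],d[0])))
f=[cv2.cvtColor(env.read_camera("scene"),cv2.COLOR_RGB2GRAY).astype(np.float32) for _ in range(9)]
A=lambda i:f[i][165:235,255:290]
for i in (2,4,6,8): print(np.abs(A(i)-A(0)).mean(),cv2.phaseCorrelate(A(0),A(i))[0], np.abs(f[i]-f[0])[20:60,400:].mean())
E
```

```text
[680.54020816  10.75815951 195.        ] [521.33045309  44.54133217 195.        ] -11.98006054106244
1.092653 (0.07206011249302335, 0.019146517549451403) 1.4111607
1.0542858 (0.029826983124994655, 0.0012919763011964847) 1.4453125
1.0546938 (0.03169811538184675, 0.03184024040764655) 1.4191965
1.069796 (0.06661202218522178, 0.048268419785124195) 1.4421875
```

The pail is at rest: frame differences are at noise level. The bar is within about 1° of square, which is inside the measuring error. Handing in.

```bash
python3 -c "
from cell import env
print(env.job_done())"
```

```text
the job is handed in; nothing more can be done
None
```

The bar is swung out to within about 1° of square and the steel pail hangs on it by its bail, upright and at rest; I handed the job in at about 24 s, with the arm clear and the bystanders never touched.

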